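Set the gas-inlet dial to its marked line

TASK

On the low white gas-inlet unit, push the dial's upright finger post round with a fingertip, gently and without gripping it, until the dial's black index line meets the one long scale line. Then, with the dial set, press the round key fully down with a fingertip and let it come back up. Leave the vial, the amber bottle and the beaker standing where they are, and finish clear of everything.

Things in the scene. Friction and masses are not known exactly. Their poses are not given: they have to be found in the camera images.
- unit: White bench unit with black plinth, 260 x 320 x 60 mm (its x, y, z), fixed to the bench; origin at the centre of its underside, z up. Seen along its own axes the dial's centre is at x 0, y +50 mm and the key at x -60, y -100 mm, both on its flat top, 60 mm above the bench.
- dial: Aluminium dial, 120 mm across, 8 mm thick, on a vertical axis; origin on the axis at its underside (67 mm above the bench; top face 75 mm, hub cap 2 mm more). Its +x points along the black index line on top (3.5 mm wide, 18 to 60 mm off the axis). Turns either way without stops within a full turn of its start; friction 0.10 N m (2.5 N at the post); stays where it is left.
- index_line (a point): The outer end of the index line: on the dial's rim, 60 mm from the axis, at its top face (75 mm above the bench). Turns with the dial.
- post_top (a point): Centre of the top of the finger post: plain aluminium cylinder, 18 mm in diameter, 32 mm tall above the dial's top face (top 107 mm above the bench), its axis 40 mm from the dial's axis, diametrically opposite the index line. Turns with the dial.
- target_line (a point): Where the long scale line points on the dial's rim: 60 mm from the dial's axis, 75 mm up; index_line coincides with it when set. The scale is a fixed white disc under the dial, 184 mm across, top 66 mm up, with short thin black lines (7 x 1.6 mm) every 15 degrees and one long thick line (4.5 mm wide, from the dial's rim almost to the scale's edge): the target.
- key_top (a point): Centre of the top of the round grey key, 32 mm in diameter, in a black housing on the unit's top near its front corner (the front faces the robot); 82 mm above the bench when up; pressed straight down.
- key (a joint): Travel of the key in m: 0 up, 0.006 fully down; a spring returns it, fully down takes 5 N.
- vial: Bystander: small closed amber vial, 26 mm in diameter, 45 mm tall, standing loose on the far part of the unit's top beyond the key; origin at the centre of its underside.
- amber: Bystander: closed amber bottle, 52 mm in diameter, 95 mm tall, standing loose on the bench beside the unit at its dial end; origin at the centre of its underside.
- beaker: Bystander: open glass beaker, 68 mm in diameter, 85 mm tall, standing loose on the bench beside the unit at its key end; origin at the centre of its underside.

How it is judged:
By the outcome, as a careful person would: the job done as asked, in the order asked, and still so for the second after the job is handed in, with the robot touching nothing.
It also fails if it takes over 56 s, if anything falls off the work surface, if the arm or the gripper's body presses on something with over 40 N, if the wrist force passes 120 N, or if a joint passes its speed limit or range.

ROBOT

A 7-joint arm with a two-finger parallel gripper is mounted at the origin on the work surface. World frame = base frame: x ahead of the robot, y to its left, z up, the work surface at z = 0. Lengths are in m, angles in rad, forces in N, time in s.
With the tool pointing down it reaches from about 0.35 to 0.9 m from the base axis. Payload 8.1 kg.
Tool frame: the origin (TCP) lies on the centre line of the jaws, within the pads' length; the fingertips stand 17 mm ahead of it and the grasp point (between the pads) lies 2 mm behind it; z points along the fingers, y is the direction in which the jaws open and shut (so a half turn about z gives the same grasp; the last joint's range is limited). The gripper opens to 92 mm and grips with 3 to 60 N. Pads are 19 mm wide; open, the fingers measure 130 mm over their backs; the gripper's body (75 mm by 190 mm) begins 47 mm behind the grasp point.
Start: joints at [-1.38, 0.434, 0.025, 1.573, -0.012, 1.134, -0.075], TCP at [0.181, 0.598, 0.209] pointing down, gripper open.
Joint ranges: [-2.62, 2.62], [-0.44, 2.09], [-1.27, 1.32], [0.08, 2.57], [-1.32, 4.46], [0.12, 2], [-2.74, 2.74]. Speed limits (rad/s): [2.22, 2.22, 3.01, 3.01, 3.14, 3.14, 3.14].

INTERFACE

Orientations are given as a rotation vector (axis times angle).
In Python, from cell import arm, imaging, job gives the robot as it stands.
- The arm moves only by the tool jog_arm, never from a script. Its argument "moves" is a list of rows, each an object with "fingers": the closure, from -1 (fully open) to 1 (shut); "xyz": the shift along the tool's x, y, z in cm, a list of three; "angular": the turn, a rotation vector about the tool's x, y, z in rad, a list of three. In form: [{"fingers": fingers, "xyz": [dx, dy, dz], "angular": [ax, ay, az]}, ...]. A call has 1 to 12 rows; each row is the pose to reach, as a shift and turn from the pose commanded when the call began, along the tool's axes at that moment; what a row does not reach only later rows make up. A row lasts 1/8 s, in which the tool goes at most 62.5 mm and 10.7 degrees, less where a joint would pass 70% of its speed; a pose out of reach is approached as far as the arm can. A call with a gripper value outside its range is refused whole. The fingers move at their own pace and stop on an object; "grip_force" is the grip in N (left out, the last holds). Time passes only in rows, so rows that repeat a pose let the fingers close. It gives the time, the measured TCP pose, the force and the opening at its end, in the units of the state.
- arm.observe(): the state, without advancing time (a new reading comes with each control period).
- imaging.get_image(name): name is "scene" or "side" or "wrist"; returns the picture (420x560x3 uint8, red, green, blue); there is no depth.
- imaging.camera_params(name): a dict with "fx", "fy", "cx", "cy" (pixels), "rvec" (rotation vector, rad) and "tvec" (3), from world to camera coordinates, as OpenCV has them; the wrist camera has in their place "hand_eye" (4x4, takes a point from camera to tool coordinates, whose origin is the TCP and whose axes are the flange's). Camera axes: x right, y down, z forward; pixel columns grow to the right and rows downward; lengths in m; the calibration is good to about 2 mm. A picture is of the moment at which its call begins: read the wrist's pose just before it. camera_params takes no time and is no camera call.
- job.sign_off(): hands the job in, once; it reports no verdict.
The state is a dict: "clock": time; "joints": joint angles; "dq": joint speeds; "joint_efforts": joint torques, N m; "position": TCP position; "ee_rot": TCP orientation; "force": force on the tool from outside, world axes, zero at the start; "ft_torque": the same for the moment, N m; "width": opening from 0.0 (shut) to 1.0 (fully open).
Only numpy, scipy, OpenCV 4.12 (cv2) and the standard library are available. Lean on these libraries where they do the work, as an engineer would, in place of code of your own. Each camera call takes 0.05 s, during which the arm holds its last target. There are 200 camera calls.

## Working session

There is one attempt and no reset: what is moved stays moved. The work goes in short steps, Python scripts to look and compute and a tool call to move; the robot and the scene stay as the last step left them, time stands still between calls to the robot, and variables do not carry over. Pictures are saved under pics/ and viewed, about 8 in all and at most 12, crops included, and the job is handed in when it is done.

Besides the shell and the picture viewer there is one more tool, called after "Request:" as name([rows], argument=value, ...), one row to a line, values as JSON. jog_arm: Moves the arm, as the interface text tells. Its arguments: {"type":"object","properties":{"moves":{"type":"array"},"grip_force":{"type":"number"}},"required":["moves"]}

```bash
ls; mkdir -p pics; cat > h.py <<'E'
import numpy as np, cv2
from cell import arm, imaging, job
from scipy.spatial.transform import Rotation as R
def grab(n,f):
    s=arm.observe(); im=imaging.get_image(n); cv2.imwrite('pics/'+f,im[:,:,::-1]); return s,im
def cam(n,s=None):
    p=imaging.camera_params(n); K=np.array([[p['fx'],0,p['cx']],[0,p['fy'],p['cy']],[0,0,1]])
    if n=='wrist':
        T=np.eye(4);T[:3,:3]=R.from_rotvec(s['ee_rot']).as_matrix();T[:3,3]=s['position'];T=T@np.array(p['hand_eye'])
        return K,T[:3,:3],T[:3,3]
    Rm=R.from_rotvec(np.ravel(p['rvec'])).as_matrix(); return K,Rm.T,-Rm.T@np.ravel(p['tvec'])
def ray(c,uv,z):
    K,Rw,o=c; d=Rw@np.linalg.solve(K,[uv[0],uv[1],1]); return o+d*(z-o[2])/d[2]
def proj(c,X):
    K,Rw,o=c; q=K@(Rw.T@(np.array(X)-o)); return q[:2]/q[2]
E
python3 - <<'E'
from h import *
s,a=grab('scene','a.png'); _,b=grab('side','b.png')
cv2.imwrite('pics/ab.png',np.hstack([a,b])[:,:,::-1])
print(s)
for n in('scene','side'): print(n,cam(n))
print(imaging.camera_params('wrist'))
E
```

```text
pics
{'clock': 0.0, 'joints': array([-1.37960389,  0.43522122,  0.02500323,  1.57406917, -0.01159547,
        1.13400611, -0.07508824]), 'dq': array([-7.22273495e-04, -1.60830231e-03,  8.69384822e-04,  7.75279631e-04,
       -6.28763556e-04, -7.01545184e-05, -1.24362932e-03]), 'joint_efforts': array([ 3.44634364e-04, -6.67845011e+01,  9.85089093e-01, -3.14455390e+01,
       -6.06856006e-02,  4.27905063e-02,  1.50621149e-04]), 'position': array([0.18091271, 0.59769414, 0.20865725]), 'ee_rot': array([-4.59949129e-01, -3.10766844e+00,  2.44610379e-03]), 'force': array([-0.00919111,  0.10125928, -0.14129064]), 'ft_torque': array([-0.00328945,  0.03603395, -0.05182793]), 'width': 0.9997060978928194}
scene (array([[530.83383994,   0.        , 274.31872096],
       [  0.        , 530.83383994, 202.97955762],
       [  0.        ,   0.        ,   1.        ]]), array([[ 0.54717614,  0.67370422, -0.49671008],
       [ 0.83701509, -0.43899418,  0.32663411],
       [ 0.00200194, -0.59448022, -0.80410774]]), array([ 1.05196779, -0.28378023,  0.87038837]))
side (array([[415.74754939,   0.        , 285.60563676],
       [  0.        , 415.74754939, 204.67420142],
       [  0.        ,   0.        ,   1.        ]]), array([[-9.96813378e-01, -5.77621616e-02,  5.50147426e-02],
       [-7.97639291e-02,  7.29521451e-01, -6.79290931e-01],
       [-8.97122312e-04, -6.81514479e-01, -7.31804079e-01]]), array([0.54269131, 0.5886015 , 0.67493897]))
{'fx': 311.93182850265134, 'fy': 311.93182850265134, 'cx': 282.48104192029285, 'cy': 211.39818434241826, 'hand_eye': array([[ 1.56896113e-03, -9.60418333e-01, -2.78557289e-01,
         7.58948936e-02],
       [ 9.99998766e-01,  1.48506758e-03,  5.12185721e-04,
         1.19336926e-03],
       [-7.82361576e-05, -2.78557749e-01,  9.60419478e-01,
        -1.73898529e-01],
       [ 0.00000000e+00,  0.00000000e+00,  0.00000000e+00,
         1.00000000e+00]])}
```

View pics/a.png

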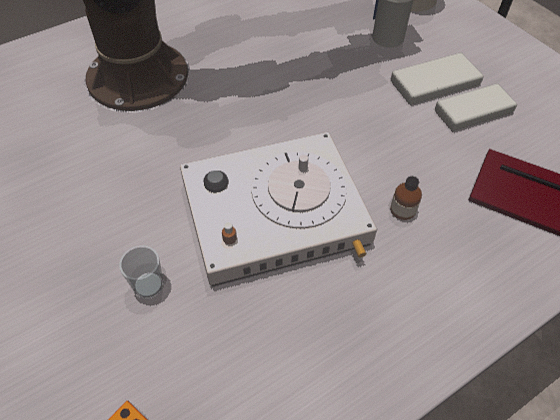

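View pics/b.png

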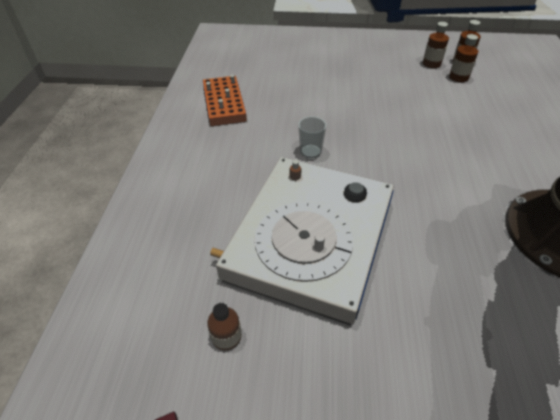

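Scene view: dial centre about (299,184), post top (304,158), index end (294,210), long scale line (287,157), key top (216,178). Vial is at (229,233), beaker at (142,272), amber bottle at (406,198). The side view agrees.

```bash
python3 - <<'E'
from h import *
P={'scene':dict(hub=((299,183.5),.077),post=((304,158),.107),idx=((294,209),.075),tgt_in=((289,161),.066),tgt_out=((286,153),.066),key=((216,178),.082),vial=((229,240),.06),amber=((404,214),.0),beaker=((148,289),0)),
'side':dict(hub=((304,234.5),.077),post=((320,239),.107),idx=((284,217),.075),tgt_in=((335,247),.066),tgt_out=((351,251),.066),key=((355,189),.082))}
for n in P:
    c=cam(n); W={k:ray(c,*v) for k,v in P[n].items()}
    h=W['hub']
    for k,v in W.items():
        d=v-h; print(n,k,v.round(4),'rel',round(np.hypot(*d[:2]),4),round(np.degrees(np.arctan2(d[1],d[0])),1))
# dark-on-scale blobs for ticks: enlarge crops
a=cv2.imread('pics/a.png')[130:250,170:390]; cv2.imwrite('pics/crop.png',cv2.resize(a,None,fx=3.6,fy=3.6,interpolation=cv2.INTER_CUBIC))
E
```

```text
scene hub [0.5489 0.1033 0.077 ] rel 0.0 0.0
scene post [0.522  0.1322 0.107 ] rel 0.0394 133.0
scene idx [0.5921 0.0622 0.075 ] rel 0.0596 -43.6
scene tgt_in [0.4837 0.1248 0.066 ] rel 0.0687 161.8
scene tgt_out [0.4626 0.1317 0.066 ] rel 0.0908 161.8
scene key [ 0.4543 -0.0245  0.082 ] rel 0.159 -126.5
scene vial [ 0.5763 -0.0686  0.06  ] rel 0.1741 -80.9
scene amber [0.6796 0.273  0.    ] rel 0.2142 52.4
scene beaker [ 0.5518 -0.2294  0.    ] rel 0.3327 -89.5
side hub [0.5479 0.1057 0.077 ] rel 0.0 0.0
side post [0.5195 0.1378 0.107 ] rel 0.0428 131.6
side idx [0.5883 0.0642 0.075 ] rel 0.058 -45.8
side tgt_in [0.49   0.1216 0.066 ] rel 0.06 164.6
side tgt_out [0.4611 0.1284 0.066 ] rel 0.0897 165.4
side key [ 0.451 -0.016  0.082] rel 0.1555 -128.5
```

View pics/crop.png

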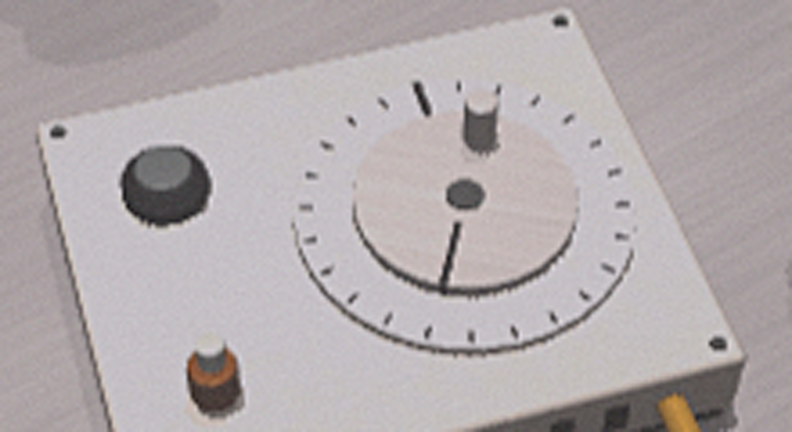

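The dial centre is near (0.549, 0.104), with index at about -45° and target at about 163°. The post must go about 152° clockwise, from 134° to -17°. I'll move above the push start with the fingers shut.

Request:
jog_arm([
  {"fingers": 1, "xyz": [-4, -3.4, 0], "angular": [0, 0, -0.1]},
  {"fingers": 1, "xyz": [-8, -6.7, 0], "angular": [0, 0, -0.2]},
  {"fingers": 1, "xyz": [-12, -10, 0], "angular": [0, 0, -0.3]},
  {"fingers": 1, "xyz": [-16, -13.4, 0], "angular": [0, 0, -0.4]},
  {"fingers": 1, "xyz": [-20, -16.8, 0], "angular": [0, 0, -0.5]},
  {"fingers": 1, "xyz": [-24, -20, 0], "angular": [0, 0, -0.6]},
  {"fingers": 1, "xyz": [-28, -23.4, 0], "angular": [0, 0, -0.7]},
  {"fingers": 1, "xyz": [-32, -26.8, 0], "angular": [0, 0, -0.8]},
  {"fingers": 1, "xyz": [-36, -30.1, 0], "angular": [0, 0, -0.9]},
  {"fingers": 1, "xyz": [-40, -33.5, 0], "angular": [0, 0, -1.0]},
  {"fingers": 1, "xyz": [-44.4, -37.2, 0], "angular": [0, 0, -1.04]},
  {"fingers": 1, "xyz": [-44.4, -37.2, 0], "angular": [0, 0, -1.04]},
], grip_force=10)

```text
clock: 1.6
position: [0.5001, 0.1085, 0.2092]
ee_rot: [1.134, -2.93, 0.003]
force: [-1.3, 0.5, -0.1]
width: 0.005
```

```bash
python3 - <<'E'
from h import *
s,a=grab('wrist','w1.png'); np.save('w1.npy',s,allow_pickle=True)
print(s['clock'],s['position'],s['ee_rot'],s['joints'].round(2),s['width'],s['force'])
c=cam('wrist',s)
for p in [(.5485,.1045,.077),(.5212,.1338,.107),(.453,-.02,.082)]: print(proj(c,p))
E
```

```text
1.6 [0.50008984 0.1085245  0.20921251] [ 1.13389849 -2.92955048  0.00325754] [-0.42  0.25  0.12  1.85 -0.03  1.04  2.03] 0.0051690177639244364 [-1.3177187   0.45483013 -0.10720055]
[247.11046566 228.83061942]
[285.9236313  238.97004468]
[209.93701702  65.88733715]
```

View pics/w1.png

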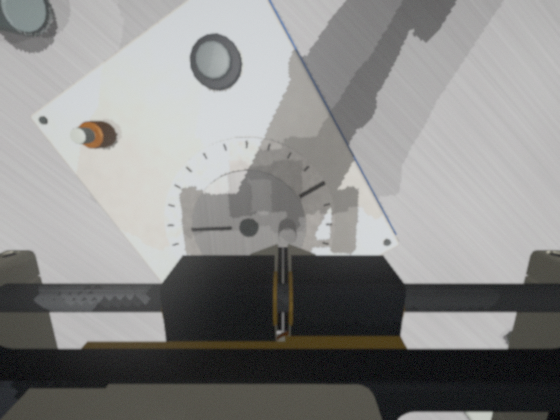

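Wrist view: hub about (249,228), index line (192–232,229), target line (302,196)–(325,183), post top about (286,232), key top about (212,59). The fingers fill the lower middle. I'll zoom in on the dial and the finger tips.

```bash
python3 - <<'E'
from h import *
s=np.load('w1.npy',allow_pickle=True).item(); c=cam('wrist',s)
P=dict(hub=((249,228),.077),post=((286,231),.107),idx=((192,229),.075),ti=((302,196),.066),to=((325,183),.066),key=((212,59),.082),vial=((98,134),.06))
W={k:ray(c,*v) for k,v in P.items()}; h=W['hub']
for k,v in W.items():
    d=v-h; print(k,v.round(4),round(np.hypot(*d[:2]),4),round(np.degrees(np.arctan2(d[1],d[0])),1))
Rt=R.from_rotvec(s['ee_rot']).as_matrix()
for x in(-.0095,.0095):
  for y in (-.019,.019):
    print(x,y,[proj(c,s['position']+Rt@[x,y,z]).round() for z in(.017,0,-.02)])
a=cv2.imread('pics/w1.png')[130:350,160:410]; cv2.imwrite('pics/w1c.png',cv2.resize(a,None,fx=2.7,fy=2.7,interpolation=cv2.INTER_CUBIC))
E
```

```text
hub [0.5465 0.1054 0.077 ] 0.0 0.0
post [0.5153 0.1284 0.107 ] 0.0388 143.5
idx [0.5882 0.0624 0.075 ] 0.0599 -45.8
ti [0.4861 0.1248 0.066 ] 0.0635 162.2
to [0.4601 0.1328 0.066 ] 0.0907 162.4
key [ 0.4474 -0.0221  0.082 ] 0.1615 -127.8
vial [ 0.5789 -0.0697  0.06  ] 0.178 -79.5
-0.0095 -0.019 [array([252., 253.]), array([249., 264.]), array([245., 280.])]
-0.0095 0.019 [array([309., 253.]), array([311., 264.]), array([315., 280.])]
0.0095 -0.019 [array([251., 226.]), array([248., 235.]), array([244., 248.])]
0.0095 0.019 [array([310., 226.]), array([312., 235.]), array([316., 248.])]
```

View pics/w1c.png

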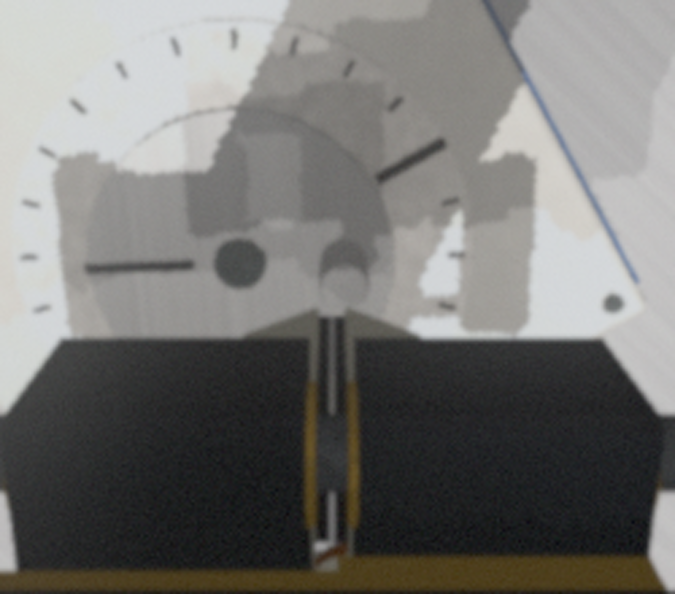

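Wrist and fixed cameras agree: centre about (0.548, 0.105), index about -45.5°, target about 163°. I'll descend behind the post, tips at 84 mm and clear of it.

Request:
jog_arm([
  {"fingers": 1, "xyz": [0, 0.4, 2], "angular": [0, 0, -0.04]},
  {"fingers": 1, "xyz": [0, 0.4, 4.5], "angular": [0, 0, -0.04]},
  {"fingers": 1, "xyz": [0, 0.4, 7], "angular": [0, 0, -0.04]},
  {"fingers": 1, "xyz": [0, 0.4, 9], "angular": [0, 0, -0.04]},
  {"fingers": 1, "xyz": [0, 0.4, 10.3], "angular": [0, 0, -0.04]},
  {"fingers": 1, "xyz": [0, 0.4, 10.7], "angular": [0, 0, -0.04]},
  {"fingers": 1, "xyz": [0, 0.4, 10.7], "angular": [0, 0, -0.04]},
])

```text
clock: 2.52
position: [0.4955, 0.1169, 0.1026]
ee_rot: [-1.204, 2.902, 0.0]
force: [0.3, 0.0, 0.6]
width: 0.005
```

```bash
cat > loc.py <<'E'
from h import *
C=np.array([.548,.105])
def where():
    s=arm.observe(); M=R.from_rotvec(s['ee_rot']).as_matrix()
    d=M[:2,:2].T@(C-s['position'][:2]); print('t',s['clock'],'pos',s['position'].round(4),'yaw',np.degrees(np.arctan2(M[1,0],M[0,0])).round(1),'tilt',M[:,2].round(3),'C in tool mm',(d*1e3).round(1),'F',s['force'].round(1),'q',s['joints'].round(2)); return s
def arc(cx,cy,step,n=12):
    for i in range(1,n+1):
        a=np.radians(step*i); print([round(cx-cx*np.cos(a)+cy*np.sin(a),2), round(cy-cx*np.sin(a)-cy*np.cos(a),2),0],round(a,3))
E
python3 -c "
from loc import *
where(); arc(-1.85,-4,4)"
```

```text
t 2.525 pos [0.4955 0.1169 0.1026] yaw -134.9 tilt [ 0.  0. -1.] C in tool mm [-28.6 -45.5] F [0.3 0.  0.6] q [-0.41  0.37  0.09  1.99 -0.05  0.79  2.07]
[np.float64(-0.28), np.float64(0.12), 0] 0.07
[np.float64(-0.57), np.float64(0.22), 0] 0.14
[np.float64(-0.87), np.float64(0.3), 0] 0.209
[np.float64(-1.17), np.float64(0.35), 0] 0.279
[np.float64(-1.48), np.float64(0.39), 0] 0.349
[np.float64(-1.79), np.float64(0.41), 0] 0.419
[np.float64(-2.09), np.float64(0.4), 0] 0.489
[np.float64(-2.4), np.float64(0.37), 0] 0.559
[np.float64(-2.7), np.float64(0.32), 0] 0.628
[np.float64(-3.0), np.float64(0.25), 0] 0.698
[np.float64(-3.3), np.float64(0.16), 0] 0.768
[np.float64(-3.58), np.float64(0.05), 0] 0.838
```

Request:
jog_arm([
  {"fingers": 1, "xyz": [-0.2, -0.3, 0], "angular": [0, 0, 0]},
  {"fingers": 1, "xyz": [-0.5, -0.5, 0], "angular": [0, 0, 0]},
  {"fingers": 1, "xyz": [-0.75, -0.5, 0], "angular": [0, 0, 0]},
  {"fingers": 1, "xyz": [-0.9, -0.5, 0], "angular": [0, 0, 0]},
  {"fingers": 1, "xyz": [-1.0, -0.5, 0], "angular": [0, 0, 0]},
  {"fingers": 1, "xyz": [-1.0, -0.5, 0], "angular": [0, 0, 0]},
])

```text
clock: 3.28
position: [0.5061, 0.1201, 0.1024]
ee_rot: [1.203, -2.902, -0.0]
force: [0.2, 0.5, -0.6]
width: 0.008
```

```bash
python3 -c "
from loc import *
where()"
```

```text
t 3.275 pos [0.5061 0.1201 0.1024] yaw -135.0 tilt [-0.  0. -1.] C in tool mm [-18.9 -40.3] F [ 0.2  0.5 -0.6] q [-0.41  0.39  0.09  1.96 -0.05  0.8   2.07]
```

Request:
jog_arm([
  {"fingers": 1, "xyz": [-0.28, 0.12, 0], "angular": [0, 0, 0.07]},
  {"fingers": 1, "xyz": [-0.57, 0.22, 0], "angular": [0, 0, 0.14]},
  {"fingers": 1, "xyz": [-0.87, 0.3, 0], "angular": [0, 0, 0.21]},
  {"fingers": 1, "xyz": [-1.17, 0.35, 0], "angular": [0, 0, 0.28]},
  {"fingers": 1, "xyz": [-1.48, 0.39, 0], "angular": [0, 0, 0.35]},
  {"fingers": 1, "xyz": [-1.79, 0.41, 0], "angular": [0, 0, 0.42]},
  {"fingers": 1, "xyz": [-2.09, 0.4, 0], "angular": [0, 0, 0.49]},
  {"fingers": 1, "xyz": [-2.4, 0.37, 0], "angular": [0, 0, 0.56]},
  {"fingers": 1, "xyz": [-2.7, 0.32, 0], "angular": [0, 0, 0.63]},
  {"fingers": 1, "xyz": [-3.0, 0.25, 0], "angular": [0, 0, 0.7]},
  {"fingers": 1, "xyz": [-3.3, 0.16, 0], "angular": [0, 0, 0.77]},
  {"fingers": 1, "xyz": [-3.58, 0.05, 0], "angular": [0, 0, 0.84]},
])

```text
clock: 4.78
position: [0.531, 0.1458, 0.1024]
ee_rot: [-0.088, -3.14, -0.0]
force: [-0.1, -0.4, -0.4]
width: 0.004
```

```bash
python3 -c "
from loc import *
s=where(); _,a=grab('scene','c.png'); _,b=grab('side','d.png')
f=lambda i:cv2.resize(i,(400,400),interpolation=cv2.INTER_CUBIC)
cv2.imwrite('pics/cd.png',np.hstack([f(a[120:260,230:370]),f(b[170:310,235:375])])[:,:,::-1])"
```

```text
t 4.775 pos [0.531  0.1458 0.1024] yaw 176.8 tilt [-0.  0. -1.] C in tool mm [-19.2 -39.8] F [-0.1 -0.4 -0.4] q [-0.59  0.44  0.31  1.9  -0.17  0.83  1.32]
```

View pics/cd.png

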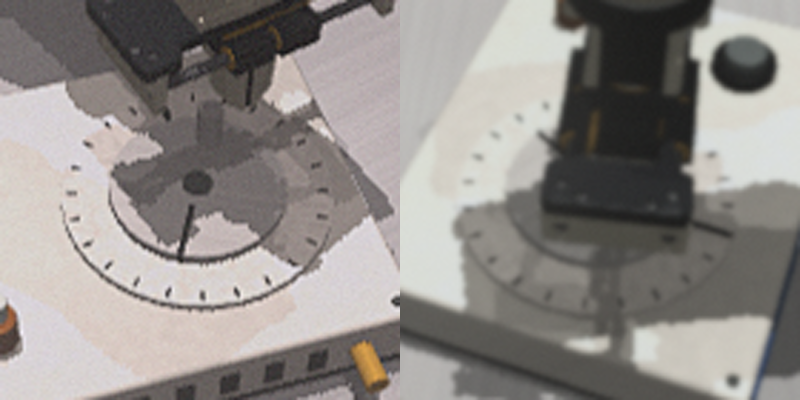

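```bash
python3 -c "
from loc import *
s=arm.observe();M=R.from_rotvec(s['ee_rot']).as_matrix()
for n in('scene','side'):
  c=cam(n)
  print(n,'post',proj(c,[.520,.1335,.107]).round(),proj(c,[.52,.1335,.075]).round())
  for x in(-.0095,0,.0095):
    for y in(-.019,0,.019): print(x,y,[proj(c,s['position']+M@[x,y,z]).round() for z in(.017,-.02)])
a=cv2.imread('pics/c.png')[40:220,230:410]; b=cv2.imread('pics/d.png')[130:310,215:395]
f=lambda i:cv2.resize(i,(400,400),interpolation=cv2.INTER_CUBIC)
cv2.imwrite('pics/cd2.png',f(a))"
```

```text
scene post [304. 157.] [303. 168.]
-0.0095 -0.019 [array([306., 172.]), array([307., 160.])]
-0.0095 0 [array([315., 169.]), array([316., 156.])]
-0.0095 0.019 [array([323., 165.]), array([324., 152.])]
0 -0.019 [array([304., 169.]), array([305., 156.])]
0 0 [array([312., 165.]), array([313., 153.])]
0 0.019 [array([320., 162.]), array([322., 149.])]
0.0095 -0.019 [array([301., 166.]), array([302., 153.])]
0.0095 0 [array([309., 162.]), array([310., 149.])]
0.0095 0.019 [array([318., 159.]), array([319., 146.])]
side post [320. 237.] [319. 248.]
-0.0095 -0.019 [array([308., 241.]), array([309., 228.])]
-0.0095 0 [array([307., 249.]), array([308., 236.])]
-0.0095 0.019 [array([306., 258.]), array([307., 245.])]
0 -0.019 [array([313., 241.]), array([314., 228.])]
0 0 [array([313., 250.]), array([314., 237.])]
0 0.019 [array([312., 259.]), array([313., 246.])]
0.0095 -0.019 [array([319., 242.]), array([320., 229.])]
0.0095 0 [array([318., 250.]), array([319., 237.])]
0.0095 0.019 [array([317., 259.]), array([318., 246.])]
```

View pics/cd2.png

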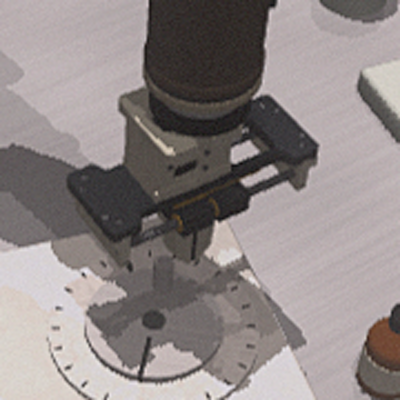

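The dial hasn't moved, though by the reported pose the finger should have swept through the post. I'll zoom in with the predicted fingertip outline marked, beside the side view.

```bash
python3 -c "
from loc import *
s=arm.observe();M=R.from_rotvec(s['ee_rot']).as_matrix()
out=[]
for n,f,(u,v) in(('scene','c.png',(275,105)),('side','d.png',(270,190))):
  a=cv2.imread('pics/'+f)[v:v+80,u:u+80]; a=cv2.resize(cv2.convertScaleAbs(a,alpha=1.6),(400,400),interpolation=cv2.INTER_CUBIC)
  c=cam(n)
  for x in(-.0095,.0095):
    for y in(-.019,.019):
      p=((proj(c,s['position']+M@[x,y,.017])-[u,v])*5+2).astype(int); cv2.circle(a,tuple(int(i) for i in p),3,(0,0,255),1)
  out.append(a)
cv2.imwrite('pics/z.png',np.hstack(out))"
```

```text
(no output)
```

View pics/z.png

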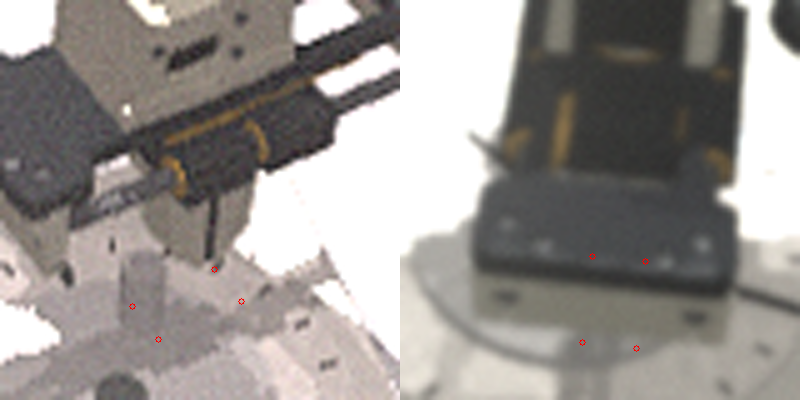

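The visible fingertips sit about 25–30 mm higher than the stated offset predicts, and the wrist view agrees. So the fingers passed over the post. I'll go back behind it, then lower by 2 cm and check the force.

Request:
jog_arm([
  {"fingers": 1, "xyz": [0, 0, -1.5], "angular": [0, 0, 0]},
  {"fingers": 1, "xyz": [0.8, -0.9, -2], "angular": [0, 0, -0.17]},
  {"fingers": 1, "xyz": [1.6, -1.8, -2], "angular": [0, 0, -0.34]},
  {"fingers": 1, "xyz": [2.4, -2.7, -2], "angular": [0, 0, -0.5]},
  {"fingers": 1, "xyz": [3.0, -3.5, -2], "angular": [0, 0, -0.67]},
  {"fingers": 1, "xyz": [3.0, -3.5, -1], "angular": [0, 0, -0.84]},
  {"fingers": 1, "xyz": [3.0, -3.5, 0], "angular": [0, 0, -0.84]},
  {"fingers": 1, "xyz": [3.0, -3.5, 0.8], "angular": [0, 0, -0.84]},
  {"fingers": 1, "xyz": [3.0, -3.5, 1.4], "angular": [0, 0, -0.84]},
  {"fingers": 1, "xyz": [3.0, -3.5, 1.8], "angular": [0, 0, -0.84]},
  {"fingers": 1, "xyz": [3.0, -3.5, 2.0], "angular": [0, 0, -0.84]},
])

```text
clock: 6.25
position: [0.4992, 0.1125, 0.0822]
ee_rot: [1.203, -2.902, 0.0]
force: [0.4, 0.3, -0.4]
width: 0.008
```

```bash
python3 -c "
from loc import *
s=where(); _,a=grab('scene','e.png'); w,b=grab('wrist','f.png')
f=lambda i:cv2.resize(i,(400,400),interpolation=cv2.INTER_CUBIC)
c=cam('wrist',w);M=R.from_rotvec(s['ee_rot']).as_matrix()
print([proj(c,s['position']+M@[.0095,0,z]).round() for z in(.017,0,-.02)])
cv2.imwrite('pics/ef.png',np.hstack([f(cv2.convertScaleAbs(a[100:220,230:350],alpha=1.4)),f(b[100:340,160:400])])[:,:,::-1])"
```

```text
t 6.25 pos [0.4992 0.1125 0.0822] yaw -135.0 tilt [-0. -0. -1.] C in tool mm [-29.2 -39.8] F [ 0.4  0.3 -0.4] q [-0.41  0.4   0.11  2.   -0.06  0.74  2.09]
[array([280., 226.]), array([280., 235.]), array([280., 248.])]
```

View pics/ef.png

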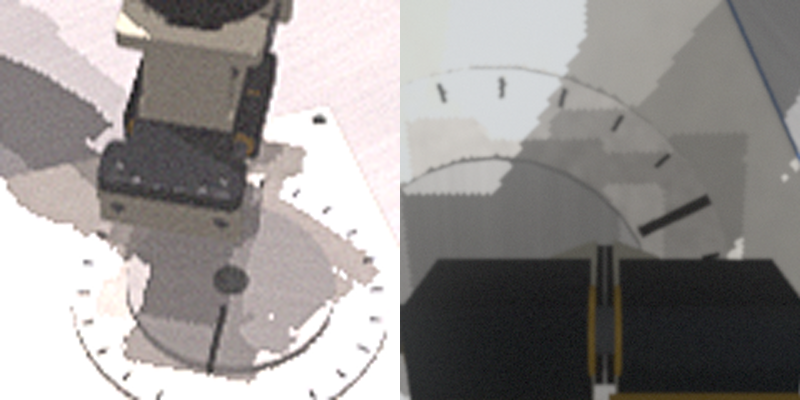

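No contact yet. I'll close in on the post and sweep the first few degrees.

Request:
jog_arm([
  {"fingers": 1, "xyz": [-0.4, 0, 0], "angular": [0, 0, 0]},
  {"fingers": 1, "xyz": [-0.75, 0, 0], "angular": [0, 0, 0]},
  {"fingers": 1, "xyz": [-1.05, 0, 0], "angular": [0, 0, 0]},
  {"fingers": 1, "xyz": [-1.33, 0.12, 0], "angular": [0, 0, 0.07]},
  {"fingers": 1, "xyz": [-1.62, 0.22, 0], "angular": [0, 0, 0.14]},
  {"fingers": 1, "xyz": [-1.92, 0.3, 0], "angular": [0, 0, 0.21]},
  {"fingers": 1, "xyz": [-2.22, 0.35, 0], "angular": [0, 0, 0.28]},
  {"fingers": 1, "xyz": [-2.22, 0.35, 0], "angular": [0, 0, 0.28]},
])

```text
clock: 7.35
position: [0.5123, 0.1305, 0.0823]
ee_rot: [0.787, -3.041, 0.001]
force: [-1.4, -2.5, 0.2]
width: 0.001
```

```bash
python3 -c "
from loc import *
s=where(); c=cam('scene'); im=imaging.get_image('scene'); cv2.imwrite('pics/g.png',im[:,:,::-1])
# index-line: darkest along circle r 30..56mm vs angle, dial top
g=cv2.cvtColor(im,cv2.COLOR_RGB2GRAY).astype(np.float32)
A=np.arange(-180,180,1.); 
def prof(r0,r1,z):
  return np.array([np.median([cv2.getRectSubPix(g,(1,1),tuple(map(float,proj(c,[C[0]+r*np.cos(a),C[1]+r*np.sin(a),z]))))[0,0] for r in np.linspace(r0,r1,12)]) for a in np.radians(A)])
p=prof(.03,.055,.075); b=p-cv2.blur(p[None],(31,1))[0]; i=np.argsort(b)[:8]; print(A[i],b[i].round())
"
```

```text
t 7.35 pos [0.5123 0.1305 0.0823] yaw -151.0 tilt [-0. -0. -1.] C in tool mm [-18.8 -39.6] F [-1.4 -2.5  0.2] q [-0.49  0.43  0.18  1.96 -0.11  0.76  1.83]
[ -65.  -64.  -66.  -63. -154. -155. -156. -157.] [-46. -46. -38. -36. -32. -31. -30. -26.]
```

Contact at about 2.9 N, and the index has turned from -45° to -64.5°. Continuing the sweep.

Request:
jog_arm([
  {"fingers": 1, "xyz": [-0.28, 0.12, 0], "angular": [0, 0, 0.07]},
  {"fingers": 1, "xyz": [-0.57, 0.22, 0], "angular": [0, 0, 0.14]},
  {"fingers": 1, "xyz": [-0.87, 0.3, 0], "angular": [0, 0, 0.21]},
  {"fingers": 1, "xyz": [-1.17, 0.35, 0], "angular": [0, 0, 0.28]},
  {"fingers": 1, "xyz": [-1.48, 0.39, 0], "angular": [0, 0, 0.35]},
  {"fingers": 1, "xyz": [-1.79, 0.41, 0], "angular": [0, 0, 0.42]},
  {"fingers": 1, "xyz": [-2.09, 0.4, 0], "angular": [0, 0, 0.49]},
  {"fingers": 1, "xyz": [-2.4, 0.37, 0], "angular": [0, 0, 0.56]},
  {"fingers": 1, "xyz": [-2.7, 0.32, 0], "angular": [0, 0, 0.63]},
  {"fingers": 1, "xyz": [-3.0, 0.25, 0], "angular": [0, 0, 0.7]},
  {"fingers": 1, "xyz": [-3.3, 0.16, 0], "angular": [0, 0, 0.77]},
  {"fingers": 1, "xyz": [-3.58, 0.05, 0], "angular": [0, 0, 0.84]},
])

```text
clock: 8.9
position: [0.5428, 0.1482, 0.0822]
ee_rot: [-0.523, -3.096, 0.001]
force: [-2.5, -1.2, 0.9]
width: 0.004
```

```bash
cat >> loc.py <<'E'
def dial(n='scene',f='tmp.png',r=(.03,.055),z=.075,cc=C):
    s,im=grab(n,f); c=cam(n,s)
    g=cv2.cvtColor(im,cv2.COLOR_RGB2GRAY).astype(np.float32); A=np.arange(-200,160,.5)
    p=np.array([np.median([cv2.getRectSubPix(g,(1,1),tuple(map(float,proj(c,[cc[0]+q*np.cos(a),cc[1]+q*np.sin(a),z]))))[0,0] for q in np.linspace(*r,12)]) for a in np.radians(A)])
    b=p-cv2.blur(p[None],(61,1))[0]; i=np.argsort(b)[:10]; print(n,A[i],b[i].round())
E
python3 -c "
from loc import *
s=where(); dial(); dial('side')"
```

```text
t 8.9 pos [0.5428 0.1482 0.0822] yaw 160.8 tilt [-0.002 -0.    -1.   ] C in tool mm [-19.1 -39.1] F [-2.5 -1.2  0.9] q [-0.65  0.49  0.4   1.89 -0.26  0.81  1.13]
scene [-108.  -109.  -108.5 -109.5 -107.5 -110.     8.     7.5    8.5    7. ] [-37. -37. -36. -35. -35. -33. -32. -31. -31. -30.]
side [-190.5 -191.  -191.5 -190.  -192.  -189.5 -192.5  105.  -189.  -193. ] [-17. -16. -16. -16. -16. -15. -15. -14. -14. -14.]
```

Request:
jog_arm([
  {"fingers": 1, "xyz": [-0.28, 0.12, 0], "angular": [0, 0, 0.07]},
  {"fingers": 1, "xyz": [-0.57, 0.22, 0], "angular": [0, 0, 0.14]},
  {"fingers": 1, "xyz": [-0.87, 0.3, 0], "angular": [0, 0, 0.21]},
  {"fingers": 1, "xyz": [-1.17, 0.35, 0], "angular": [0, 0, 0.28]},
  {"fingers": 1, "xyz": [-1.48, 0.39, 0], "angular": [0, 0, 0.35]},
  {"fingers": 1, "xyz": [-1.79, 0.41, 0], "angular": [0, 0, 0.42]},
  {"fingers": 1, "xyz": [-2.09, 0.4, 0], "angular": [0, 0, 0.49]},
  {"fingers": 1, "xyz": [-2.4, 0.37, 0], "angular": [0, 0, 0.56]},
  {"fingers": 1, "xyz": [-2.7, 0.32, 0], "angular": [0, 0, 0.63]},
  {"fingers": 1, "xyz": [-3.0, 0.25, 0], "angular": [0, 0, 0.7]},
  {"fingers": 1, "xyz": [-3.3, 0.16, 0], "angular": [0, 0, 0.77]},
  {"fingers": 1, "xyz": [-3.58, 0.05, 0], "angular": [0, 0, 0.84]},
])

```text
clock: 10.5
position: [0.577, 0.1381, 0.0822]
ee_rot: [-1.737, -2.616, -0.001]
force: [-2.1, 1.5, 0.7]
width: 0.005
```

```bash
python3 -c "
from loc import *
s=where(); dial(); dial('side'); arc(-1.9,-4,4,7)"
```

```text
t 10.5 pos [0.577  0.1381 0.0822] yaw 112.8 tilt [-0.001  0.001 -1.   ] C in tool mm [-19.3 -39.6] F [-2.1  1.5  0.7] q [-0.75  0.58  0.63  1.83 -0.43  0.87  0.48]
scene [-154.  -153.5 -153.  -154.5 -152.5 -155.  -152.  -151.5 -155.5 -151. ] [-85. -84. -81. -80. -80. -73. -73. -61. -58. -46.]
side [-154.5 -154.  -155.5 -153.5 -155.  -153.  -156.  -152.5 -156.5 -152. ] [-53. -52. -51. -51. -51. -46. -46. -41. -40. -35.]
[np.float64(-0.28), np.float64(0.12), 0] 0.07
[np.float64(-0.58), np.float64(0.23), 0] 0.14
[np.float64(-0.87), np.float64(0.31), 0] 0.209
[np.float64(-1.18), np.float64(0.37), 0] 0.279
[np.float64(-1.48), np.float64(0.41), 0] 0.349
[np.float64(-1.79), np.float64(0.43), 0] 0.419
[np.float64(-2.1), np.float64(0.42), 0] 0.489
```

Request:
jog_arm([
  {"fingers": 1, "xyz": [-0.28, 0.12, 0], "angular": [0, 0, 0.07]},
  {"fingers": 1, "xyz": [-0.57, 0.22, 0], "angular": [0, 0, 0.14]},
  {"fingers": 1, "xyz": [-0.87, 0.3, 0], "angular": [0, 0, 0.21]},
  {"fingers": 1, "xyz": [-1.17, 0.35, 0], "angular": [0, 0, 0.28]},
  {"fingers": 1, "xyz": [-1.48, 0.39, 0], "angular": [0, 0, 0.35]},
  {"fingers": 1, "xyz": [-1.79, 0.41, 0], "angular": [0, 0, 0.42]},
  {"fingers": 1, "xyz": [-2.09, 0.4, 0], "angular": [0, 0, 0.49]},
  {"fingers": 1, "xyz": [-2.4, 0.37, 0], "angular": [0, 0, 0.56]},
  {"fingers": 1, "xyz": [-2.7, 0.32, 0], "angular": [0, 0, 0.63]},
  {"fingers": 1, "xyz": [-2.7, 0.32, 0], "angular": [0, 0, 0.63]},
])

```text
clock: 11.85
position: [0.5915, 0.1141, 0.0825]
ee_rot: [2.461, 1.952, 0.002]
force: [1.5, 3.4, -0.9]
width: 0.005
```

```bash
python3 -c "
from loc import *
s=where()
for n in('scene','side','wrist'):
  dial(n,n+'3.png'); dial(n,r=(.068,.088),z=.066)
a=cv2.imread('pics/scene3.png')[130:230,230:370];b=cv2.imread('pics/side3.png')[180:290,240:380]
f=lambda i:cv2.resize(i,(400,310),interpolation=cv2.INTER_CUBIC)
cv2.imwrite('pics/s3.png',np.hstack([f(a),f(b)]))"
```

```text
t 11.85 pos [0.5915 0.1141 0.0825] yaw 76.9 tilt [ 0.001  0.    -1.   ] C in tool mm [-18.7 -40.3] F [ 1.5  3.4 -0.9] q [-0.8   0.64  0.8   1.82 -0.57  0.93  0.02]
scene [-189.5 -189.  -190.  -188.5 -190.5 -188.  -191.  -191.5 -187.5 -192. ] [-99. -97. -97. -93. -90. -84. -81. -70. -67. -53.]
scene [-196.  -196.5 -195.5 -197.  -195.  -197.5  -19.  -198.   -18.5  -19.5] [-123. -117. -110. -102.  -87.  -83.  -61.  -61.  -58.  -57.]
side [-189.  -188.5 -189.5 -188.  -190.  -190.5 -187.5 -191.  -187.   -44. ] [-47. -47. -45. -44. -44. -40. -40. -35. -35. -33.]
side [-197.  -197.5 -198.  -196.5 -196.  -198.5 -127.5 -127.  -128.  -126.5] [-78. -76. -72. -71. -65. -65. -64. -63. -62. -62.]
wrist [-191.5 -191.  -192.  -192.5 -190.5 -190.  -193.  -182.5 -183.  -182. ] [-55. -52. -52. -47. -45. -34. -32. -23. -22. -22.]
wrist [-197.5 -197.  -198.  -196.5 -198.5 -196.  -179.5 -169.5 -180.  -179. ] [-99. -95. -94. -87. -70. -64. -57. -57. -57. -57.]
```

View pics/s3.png

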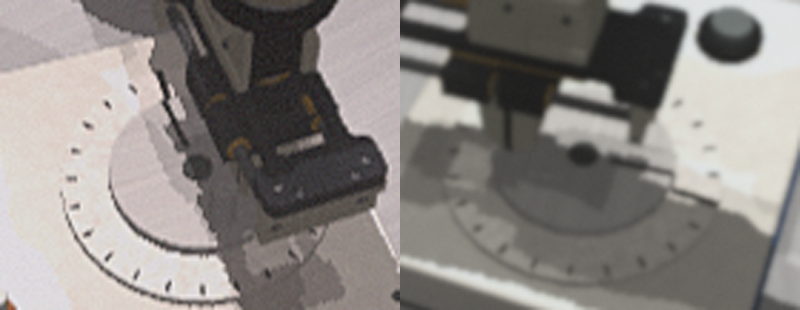

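About 6–8° short in all three views. I'll nudge 6° more and hold.

Request:
jog_arm([
  {"fingers": 1, "xyz": [-0.07, 0.03, 0], "angular": [0, 0, 0.017]},
  {"fingers": 1, "xyz": [-0.14, 0.06, 0], "angular": [0, 0, 0.035]},
  {"fingers": 1, "xyz": [-0.21, 0.09, 0], "angular": [0, 0, 0.052]},
  {"fingers": 1, "xyz": [-0.28, 0.12, 0], "angular": [0, 0, 0.07]},
  {"fingers": 1, "xyz": [-0.35, 0.15, 0], "angular": [0, 0, 0.087]},
  {"fingers": 1, "xyz": [-0.42, 0.17, 0], "angular": [0, 0, 0.105]},
  {"fingers": 1, "xyz": [-0.42, 0.17, 0], "angular": [0, 0, 0.105]},
])

```text
clock: 13.02
position: [0.5917, 0.1088, 0.0825]
ee_rot: [2.564, 1.815, 0.0]
force: [3.1, 2.3, -0.1]
width: 0.007
```

```bash
cat > m.py <<'E'
from loc import *
# per-camera: hub centroid as centre (plane shift by hub height), then line angles
def line(c,g,cc,r,z,a0):
    A=np.arange(a0-7,a0+7,.1); pts=[]
    for q in np.linspace(*r,9):
        v=np.array([cv2.getRectSubPix(g,(1,1),tuple(map(float,proj(c,[cc[0]+q*np.cos(a),cc[1]+q*np.sin(a),z]))))[0,0] for a in np.radians(A)])
        w=np.clip(np.percentile(v,60)-v-12,0,None)
        if w.sum()>0: pts.append((A*w).sum()/w.sum())
    return np.median(pts)
def meas(n,f,ai,at=163):
    s,im=grab(n,f); c=cam(n,s); g=cv2.GaussianBlur(cv2.cvtColor(im,cv2.COLOR_RGB2GRAY),(3,3),0).astype(np.float32)
    u,v=proj(c,[*C,.077]).round().astype(int); w=g[v-9:v+10,u-12:u+13]
    m=(w<(w.min()+np.median(w))/2).astype(np.uint8); k,l,st,ce=cv2.connectedComponentsWithStats(m)
    j=min(range(1,k),key=lambda j:np.hypot(*(ce[j]-[12,9]))); h=ray(c,ce[j]+[u-12,v-9],.077)
    i=line(c,g,h,(.03,.055),.075,ai); t=line(c,g,h,(.066,.086),.066,at)
    print(n,'hub',h.round(4),st[j,4],'idx %.1f tgt %.1f left %.1f'%(i,t,i-t))
E
python3 -c "
from m import *
where()
for n in('scene','side','wrist'): meas(n,n+'4.png',165)"
```

```text
t 13.025 pos [0.5917 0.1088 0.0825] yaw 70.6 tilt [ 0. -0. -1.] C in tool mm [-18.1 -39.9] F [ 3.1  2.3 -0.1] q [-0.81  0.65  0.83  1.82 -0.59  0.94 -0.06]
scene hub [0.5496 0.1165 0.077 ] 146 idx 161.2 tgt 159.0 left 2.1
side hub [0.549  0.1074 0.077 ] 50 idx 161.5 tgt 161.3 left 0.2
wrist hub [0.5479 0.1011 0.077 ] 2 idx 168.2 tgt 164.2 left 4.1
```

Hub detection is spoiled by shadow and occlusion. I'll back off, lift, and look straight down with the wrist camera.

Request:
jog_arm([
  {"fingers": 1, "xyz": [0.5, 0, 0], "angular": [0, 0, 0]},
  {"fingers": 1, "xyz": [1.5, 0, 0], "angular": [0, 0, 0]},
  {"fingers": 1, "xyz": [1.5, 0, -4], "angular": [0, 0, 0]},
  {"fingers": 1, "xyz": [1.5, 0, -9], "angular": [0, 0, 0]},
  {"fingers": 1, "xyz": [0, -1, -13], "angular": [0, 0, 0]},
  {"fingers": 1, "xyz": [-4, -2.5, -14], "angular": [0, 0, 0]},
  {"fingers": 1, "xyz": [-8, -4, -14], "angular": [0, 0, 0]},
  {"fingers": 1, "xyz": [-8, -4, -14], "angular": [0, 0, 0]},
  {"fingers": 1, "xyz": [-8, -4, -14], "angular": [0, 0, 0]},
])

```text
clock: 14.3
position: [0.5274, 0.0478, 0.2224]
ee_rot: [-2.562, -1.817, -0.0]
force: [1.1, 0.3, 0.6]
width: 0.006
```

```bash
python3 -c "
from m import *
where()
for n in('scene','side','wrist'): meas(n,n+'5.png',165)
s=arm.observe(); u,v=proj(cam('wrist',s),[*C,.075]).astype(int); print(u,v)
a=cv2.imread('pics/wrist5.png')[max(v-100,0):v+100,max(u-130,0):u+130]; cv2.imwrite('pics/w5.png',cv2.resize(a,None,fx=2.8,fy=2.8,interpolation=cv2.INTER_CUBIC))"
```

```text
t 14.3 pos [0.5274 0.0478 0.2224] yaw 70.7 tilt [-0.     0.001 -1.   ] C in tool mm [60.8  0.5] F [1.1 0.3 0.6] q [-0.93  0.38  1.01  1.84 -0.35  1.12 -0.13]
scene hub [0.5489 0.1025 0.077 ] 68 idx 161.0 tgt 162.3 left -1.4
side hub [0.5484 0.1052 0.077 ] 69 idx 163.7 tgt 164.2 left -0.6
wrist hub [0.5471 0.104  0.077 ] 191 idx 160.9 tgt 162.3 left -1.4
283 137
```

View pics/w5.png

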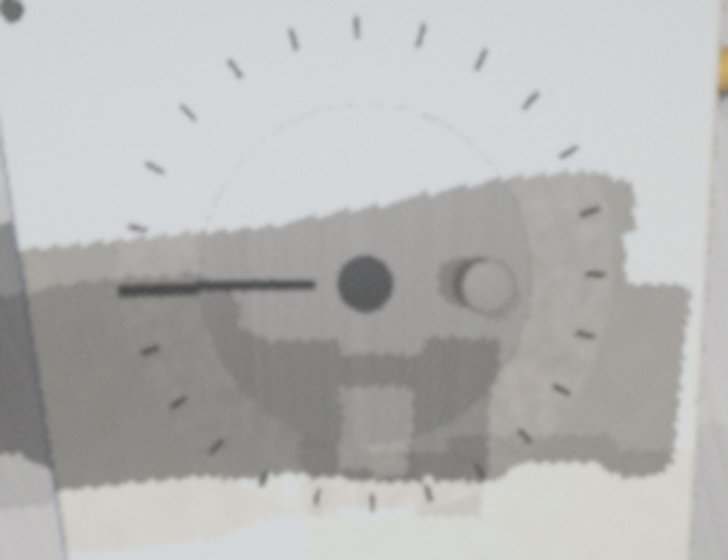

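The zoomed wrist view shows the index nearly on the long line, past it by about 1° (wrist and scene 1.4°, side 0.6°). There's plenty of time, so I'll nudge it back from the other side. First, descend with a gap.

Request:
jog_arm([
  {"fingers": 1, "xyz": [1.5, 2, 2], "angular": [0, 0, 0]},
  {"fingers": 1, "xyz": [3.5, 4.05, 4], "angular": [0, 0, 0]},
  {"fingers": 1, "xyz": [3.5, 4.05, 8], "angular": [0, 0, 0]},
  {"fingers": 1, "xyz": [3.5, 4.05, 11.5], "angular": [0, 0, 0]},
  {"fingers": 1, "xyz": [3.5, 4.05, 13.5], "angular": [0, 0, 0]},
  {"fingers": 1, "xyz": [3.5, 4.05, 14], "angular": [0, 0, 0]},
  {"fingers": 1, "xyz": [3.5, 4.05, 14], "angular": [0, 0, 0]},
])

```text
clock: 15.32
position: [0.5777, 0.0664, 0.083]
ee_rot: [2.563, 1.816, 0.001]
force: [0.2, 0.2, 0.4]
width: 0.005
```

```bash
python3 -c "
from m import *
where(); meas('side','side6.png',163);meas('scene','scene6.png',163)"
```

```text
t 15.325 pos [0.5777 0.0664 0.083 ] yaw 70.6 tilt [ 0.001  0.    -1.   ] C in tool mm [ 26.6 -40.8] F [0.2 0.2 0.4] q [-0.76  0.62  0.84  1.87 -0.58  0.91  0.01]
side hub [0.5483 0.1038 0.077 ] 62 idx 161.4 tgt 162.8 left -1.4
scene hub [0.5425 0.1155 0.077 ] 57 idx nan tgt nan left nan
  return _methods._mean(a, axis=axis, dtype=dtype,
  ret = ret.dtype.type(ret / rcount)
```

Request:
jog_arm([
  {"fingers": 1, "xyz": [0.4, 0, 0], "angular": [0, 0, 0]},
  {"fingers": 1, "xyz": [0.65, 0, 0], "angular": [0, 0, 0]},
  {"fingers": 1, "xyz": [0.75, 0, 0], "angular": [0, 0, 0]},
  {"fingers": 1, "xyz": [0.8, 0, 0], "angular": [0, 0, 0]},
  {"fingers": 1, "xyz": [0.85, 0, 0], "angular": [0, 0, 0]},
  {"fingers": 1, "xyz": [0.85, 0, 0], "angular": [0, 0, 0]},
  {"fingers": 1, "xyz": [0.85, 0, 0], "angular": [0, 0, 0]},
])

```text
clock: 16.3
position: [0.58, 0.0742, 0.0825]
ee_rot: [2.563, 1.816, 0.0]
force: [-0.1, -3.3, 2.1]
width: 0.003
```

```bash
python3 -c "
from m import *
where(); meas('side','side7.png',163)"
```

```text
t 16.3 pos [0.58   0.0742 0.0825] yaw 70.6 tilt [ 0. -0. -1.] C in tool mm [ 18.4 -40.4] F [-0.1 -3.3  2.1] q [-0.77  0.63  0.84  1.86 -0.58  0.92  0.  ]
side hub [0.5481 0.104  0.077 ] 61 idx 164.5 tgt 162.9 left 1.6
```

Request:
jog_arm([
  {"fingers": 1, "xyz": [-0.5, 0, 0], "angular": [0, 0, 0]},
  {"fingers": 1, "xyz": [-1.2, 0, 0], "angular": [0, 0, 0]},
  {"fingers": 1, "xyz": [-1.2, 0, -5], "angular": [0, 0, 0]},
  {"fingers": 1, "xyz": [-1.5, -1, -10], "angular": [0, 0, 0]},
  {"fingers": 1, "xyz": [-4.2, -4, -14], "angular": [0, 0, 0]},
  {"fingers": 1, "xyz": [-4.2, -4, -14], "angular": [0, 0, 0]},
  {"fingers": 1, "xyz": [-4.2, -4, -14], "angular": [0, 0, 0]},
])

```text
clock: 17.23
position: [0.5281, 0.0488, 0.2222]
ee_rot: [-2.562, -1.816, -0.001]
force: [0.8, 0.2, -0.1]
width: -0.001
```

```bash
python3 -c "
from m import *
where()
for n in('scene','side','wrist'): meas(n,n+'8.png',164)"
```

```text
t 17.225 pos [0.5281 0.0488 0.2222] yaw 70.7 tilt [ 0.     0.001 -1.   ] C in tool mm [59.7  0.1] F [ 0.8  0.2 -0.1] q [-0.94  0.38  1.02  1.84 -0.36  1.12 -0.13]
scene hub [0.5489 0.1025 0.077 ] 68 idx 163.5 tgt 162.3 left 1.2
side hub [0.5484 0.1051 0.077 ] 70 idx 166.3 tgt 164.0 left 2.3
wrist hub [0.547  0.1042 0.077 ] 190 idx 163.8 tgt 162.4 left 1.4
```

Now 1.4° the other way. The first push ended at tool offset -18.1 mm with the index 1.4° past the line, so stopping 1 mm earlier (-19.1) should centre it. I'll repeat from that side.

Request:
jog_arm([
  {"fingers": 1, "xyz": [4, 2, 0], "angular": [0, 0, 0]},
  {"fingers": 1, "xyz": [8.9, 4, 0], "angular": [0, 0, 0]},
  {"fingers": 1, "xyz": [8.9, 4, 4], "angular": [0, 0, 0]},
  {"fingers": 1, "xyz": [8.9, 4, 8], "angular": [0, 0, 0]},
  {"fingers": 1, "xyz": [8.9, 4, 11.5], "angular": [0, 0, 0]},
  {"fingers": 1, "xyz": [8.9, 4, 13.5], "angular": [0, 0, 0]},
  {"fingers": 1, "xyz": [8.9, 4, 14], "angular": [0, 0, 0]},
  {"fingers": 1, "xyz": [8.9, 4, 14], "angular": [0, 0, 0]},
])

```text
clock: 18.38
position: [0.5961, 0.1186, 0.0829]
ee_rot: [2.563, 1.816, 0.001]
force: [0.7, -0.4, 0.6]
width: 0.008
```

```bash
python3 -c "
from m import *
where(); meas('side','side9.png',165)"
```

```text
t 18.375 pos [0.5961 0.1186 0.0829] yaw 70.6 tilt [ 0.001 -0.    -1.   ] C in tool mm [-28.7 -40.8] F [ 0.7 -0.4  0.6] q [-0.83  0.66  0.84  1.8  -0.6   0.95 -0.07]
side hub [0.5493 0.1081 0.077 ] 48 idx 169.1 tgt 166.2 left 3.0
```

Need -0.96 cm along x to reach -19.1. I'll approach slowly.

Request:
jog_arm([
  {"fingers": 1, "xyz": [-0.4, 0, 0], "angular": [0, 0, 0]},
  {"fingers": 1, "xyz": [-0.6, 0, 0], "angular": [0, 0, 0]},
  {"fingers": 1, "xyz": [-0.75, 0, 0], "angular": [0, 0, 0]},
  {"fingers": 1, "xyz": [-0.85, 0, 0], "angular": [0, 0, 0]},
  {"fingers": 1, "xyz": [-0.92, 0, 0], "angular": [0, 0, 0]},
  {"fingers": 1, "xyz": [-0.95, 0, 0], "angular": [0, 0, 0]},
  {"fingers": 1, "xyz": [-0.95, 0, 0], "angular": [0, 0, 0]},
  {"fingers": 1, "xyz": [-0.95, 0, 0], "angular": [0, 0, 0]},
])

```text
clock: 19.42
position: [0.5926, 0.11, 0.0825]
ee_rot: [2.563, 1.816, 0.001]
force: [1.2, 3.0, 1.1]
width: 0.004
```

```bash
python3 -c "
from m import *
where(); meas('side','side10.png',164)"
```

```text
t 19.425 pos [0.5926 0.11   0.0825] yaw 70.6 tilt [ 0.  0. -1.] C in tool mm [-19.5 -40.5] F [1.2 3.  1.1] q [-0.82  0.66  0.84  1.82 -0.6   0.94 -0.05]
side hub [0.5493 0.1077 0.077 ] 48 idx 168.7 tgt 163.5 left 5.3
```

Request:
jog_arm([
  {"fingers": 1, "xyz": [0.5, 0, 0], "angular": [0, 0, 0]},
  {"fingers": 1, "xyz": [1.2, 0, 0], "angular": [0, 0, 0]},
  {"fingers": 1, "xyz": [1.2, 0, -5], "angular": [0, 0, 0]},
  {"fingers": 1, "xyz": [1.2, 0, -10], "angular": [0, 0, 0]},
  {"fingers": 1, "xyz": [-2, -2, -14], "angular": [0, 0, 0]},
  {"fingers": 1, "xyz": [-7.9, -4, -14], "angular": [0, 0, 0]},
  {"fingers": 1, "xyz": [-7.9, -4, -14], "angular": [0, 0, 0]},
  {"fingers": 1, "xyz": [-7.9, -4, -14], "angular": [0, 0, 0]},
])

```text
clock: 20.48
position: [0.5285, 0.0492, 0.2225]
ee_rot: [-2.563, -1.816, -0.001]
force: [0.2, -0.2, -0.0]
width: 0.006
```

```bash
python3 -c "
from m import *
s=where()
for n in('scene','side','wrist'): meas(n,n+'11.png',163.5)
c=cam('wrist',s); k=ray(c,proj(c,[.449,-.021,.082]),.082); print('key px',proj(c,[.449,-.021,.082]))
im=imaging.get_image('wrist')
u,v=proj(c,[.449,-.021,.082]).astype(int)
cv2.imwrite('pics/w11.png',im[:,:,::-1])"
```

```text
t 20.475 pos [0.5285 0.0492 0.2225] yaw 70.6 tilt [ 0.     0.001 -1.   ] C in tool mm [59.1 -0.1] F [ 0.2 -0.2 -0. ] q [-0.94  0.38  1.03  1.84 -0.36  1.13 -0.12]
scene hub [0.5489 0.1024 0.077 ] 72 idx 162.4 tgt 162.1 left 0.3
side hub [0.5484 0.1051 0.077 ] 70 idx 165.4 tgt 163.9 left 1.5
wrist hub [0.547  0.1042 0.077 ] 192 idx 162.9 tgt 162.5 left 0.5
key px [236.72376061 278.19184641]
```

The dial is set: clean views give +0.5° (wrist), +0.3° (scene) and +1.5° (side). Next, move above the key.

Request:
jog_arm([
  {"fingers": 1, "xyz": [-3, -1.7, 0], "angular": [0, 0, -0.15]},
  {"fingers": 1, "xyz": [-6, -3.4, 0], "angular": [0, 0, -0.3]},
  {"fingers": 1, "xyz": [-9.3, -5.0, 0], "angular": [0, 0, -0.45]},
  {"fingers": 1, "xyz": [-9.3, -5.0, 3], "angular": [0, 0, -0.6]},
  {"fingers": 1, "xyz": [-9.3, -5.0, 7], "angular": [0, 0, -0.6]},
  {"fingers": 1, "xyz": [-9.3, -5.0, 10], "angular": [0, 0, -0.6]},
  {"fingers": 1, "xyz": [-9.3, -5.0, 11.7], "angular": [0, 0, -0.6]},
  {"fingers": 1, "xyz": [-9.3, -5.0, 11.7], "angular": [0, 0, -0.6]},
])

```text
clock: 21.68
position: [0.4499, -0.0227, 0.1044]
ee_rot: [-1.912, -2.491, 0.004]
force: [-0.5, 0.7, -0.2]
width: 0.004
```

```bash
python3 -c "
from m import *
s=where(); _,a=grab('scene','k1.png'); _,b=grab('side','k2.png')
M=R.from_rotvec(s['ee_rot']).as_matrix()
out=[]
for n,im in(('scene',a),('side',b)):
  c=cam(n); u,v=proj(c,[.45,-.022,.09]).astype(int)-[50,50]
  q=cv2.resize(cv2.convertScaleAbs(im[v:v+100,u:u+100],alpha=1.3),(400,400),interpolation=cv2.INTER_CUBIC)
  p=((proj(c,s['position']+M@[0,0,-.01])-[u,v])*4+2).astype(int); cv2.circle(q,tuple(map(int,p)),3,(255,0,0),1); out.append(q)
cv2.imwrite('pics/k.png',np.hstack(out)[:,:,::-1])"
```

```text
t 21.675 pos [ 0.4499 -0.0227  0.1044] yaw 105.0 tilt [-0.003 -0.001 -1.   ] C in tool mm [ 98.  127.9] F [-0.5  0.7 -0.2] q [-0.72  0.37  0.84  2.16 -0.39  0.78  0.64]
```

View pics/k.png

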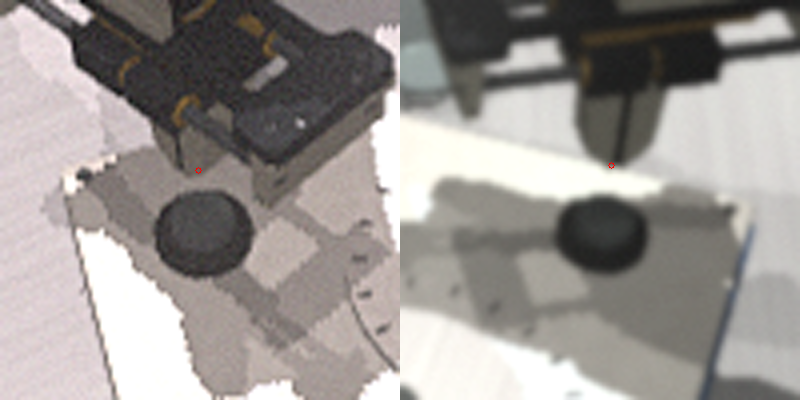

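The fingertip is above the key, about 3 mm short in world x. I'll correct that and come down to just above it.

Request:
jog_arm([
  {"fingers": 1, "xyz": [0, 0.3, 0.7], "angular": [0, 0, 0]},
  {"fingers": 1, "xyz": [0, 0.3, 1.4], "angular": [0, 0, 0]},
  {"fingers": 1, "xyz": [0, 0.3, 2.0], "angular": [0, 0, 0]},
  {"fingers": 1, "xyz": [0, 0.3, 2.4], "angular": [0, 0, 0]},
  {"fingers": 1, "xyz": [0, 0.3, 2.6], "angular": [0, 0, 0]},
  {"fingers": 1, "xyz": [0, 0.3, 2.6], "angular": [0, 0, 0]},
])

```text
clock: 22.52
position: [0.4532, -0.022, 0.0793]
ee_rot: [-1.913, -2.492, 0.0]
force: [1.2, -1.6, 0.4]
width: 0.0
```

Request:
jog_arm([
  {"fingers": 1, "xyz": [0, 0, 0.2], "angular": [0, 0, 0]},
  {"fingers": 1, "xyz": [0, 0, 0.4], "angular": [0, 0, 0]},
  {"fingers": 1, "xyz": [0, 0, 0.6], "angular": [0, 0, 0]},
  {"fingers": 1, "xyz": [0, 0, 0.8], "angular": [0, 0, 0]},
  {"fingers": 1, "xyz": [0, 0, 0.8], "angular": [0, 0, 0]},
])

```text
clock: 23.15
position: [0.4532, -0.0219, 0.0713]
ee_rot: [-1.912, -2.492, 0.0]
force: [-1.3, 0.0, -1.2]
width: 0.003
```

Request:
jog_arm([
  {"fingers": 1, "xyz": [0, 0, 0.15], "angular": [0, 0, 0]},
  {"fingers": 1, "xyz": [0, 0, 0.3], "angular": [0, 0, 0]},
  {"fingers": 1, "xyz": [0, 0, 0.3], "angular": [0, 0, 0]},
])

```text
clock: 23.52
position: [0.4532, -0.0219, 0.0683]
ee_rot: [-1.912, -2.492, 0.0]
force: [-0.5, -0.0, 0.1]
width: 0.002
```

Request:
jog_arm([
  {"fingers": 1, "xyz": [0, 0, 0.15], "angular": [0, 0, 0]},
  {"fingers": 1, "xyz": [0, 0, 0.3], "angular": [0, 0, 0]},
  {"fingers": 1, "xyz": [0, 0, 0.3], "angular": [0, 0, 0]},
])

```text
clock: 23.9
position: [0.4532, -0.0219, 0.0653]
ee_rot: [-1.912, -2.492, 0.0]
force: [-0.0, 0.4, 0.6]
width: 0.002
```

Request:
jog_arm([
  {"fingers": 1, "xyz": [0, 0, 0.15], "angular": [0, 0, 0]},
  {"fingers": 1, "xyz": [0, 0, 0.3], "angular": [0, 0, 0]},
  {"fingers": 1, "xyz": [0, 0, 0.3], "angular": [0, 0, 0]},
])

```text
clock: 24.28
position: [0.4533, -0.0219, 0.0624]
ee_rot: [-1.912, -2.492, -0.0]
force: [-1.9, -0.1, 3.1]
width: 0.001
```

Request:
jog_arm([
  {"fingers": 1, "xyz": [0, 0, 0.1], "angular": [0, 0, 0]},
  {"fingers": 1, "xyz": [0, 0, 0.2], "angular": [0, 0, 0]},
  {"fingers": 1, "xyz": [0, 0, 0.2], "angular": [0, 0, 0]},
])

```text
clock: 24.65
position: [0.4533, -0.0219, 0.0604]
ee_rot: [1.912, 2.492, 0.0]
force: [-0.9, -0.3, 2.9]
width: 0.006
```

Request:
jog_arm([
  {"fingers": 1, "xyz": [0, 0, 0.1], "angular": [0, 0, 0]},
  {"fingers": 1, "xyz": [0, 0, 0.2], "angular": [0, 0, 0]},
  {"fingers": 1, "xyz": [0, 0, 0.2], "angular": [0, 0, 0]},
])

```text
clock: 25.02
position: [0.4534, -0.0219, 0.0588]
ee_rot: [-1.912, -2.492, -0.001]
force: [-3.4, -0.0, 14.2]
width: 0.007
```

Request:
jog_arm([
  {"fingers": 1, "xyz": [0, 0, 0.1], "angular": [0, 0, 0]},
  {"fingers": 1, "xyz": [0, 0, 0.1], "angular": [0, 0, 0]},
])

```text
clock: 25.28
position: [0.4535, -0.0219, 0.0585]
ee_rot: [-1.913, -2.492, -0.002]
force: [-8.3, 1.1, 29.7]
width: 0.003
```

Hard stop reached: force jumped from 3 to 14 to 30 N, after about 6 mm of travel from contact. I'll lift off and retreat high.

Request:
jog_arm([
  {"fingers": 1, "xyz": [0, 0, -0.5], "angular": [0, 0, 0]},
  {"fingers": 1, "xyz": [0, 0, -1.2], "angular": [0, 0, 0]},
  {"fingers": 1, "xyz": [0, 0, -3], "angular": [0, 0, 0]},
  {"fingers": 1, "xyz": [0, 0, -7], "angular": [0, 0, 0]},
  {"fingers": 1, "xyz": [0, 0, -12], "angular": [0, 0, 0]},
  {"fingers": 1, "xyz": [-3, 0, -17], "angular": [0, 0, 0]},
  {"fingers": 1, "xyz": [-7, 0, -20], "angular": [0, 0, 0]},
  {"fingers": 1, "xyz": [-10, 0, -20], "angular": [0, 0, 0]},
  {"fingers": 1, "xyz": [-10, 0, -20], "angular": [0, 0, 0]},
  {"fingers": 1, "xyz": [-10, 0, -20], "angular": [0, 0, 0]},
])

```text
clock: 26.52
position: [0.4787, -0.1178, 0.257]
ee_rot: [-1.912, -2.492, 0.001]
force: [0.4, 1.2, -1.1]
width: 0.005
```

```bash
python3 -c "
from m import *
where()
for n in('scene','side','wrist'):
  try: meas(n,n+'12.png',163)
  except Exception as e: print(n,e)
a=cv2.imread('pics/scene12.png')[110:310,110:430]; cv2.imwrite('pics/end.png',cv2.resize(a,None,fx=2.5,fy=2.5,interpolation=cv2.INTER_CUBIC))"
```

```text
t 26.525 pos [ 0.4787 -0.1178  0.257 ] yaw 105.0 tilt [-0.001  0.    -1.   ] C in tool mm [197.3 124.6] F [ 0.4  1.2 -1.1] q [-0.68  0.24  1.01  1.87 -0.22  1.16  0.67]
scene hub [0.5488 0.1026 0.077 ] 69 idx 162.7 tgt 162.3 left 0.5
side hub [0.5482 0.1051 0.077 ] 70 idx 165.1 tgt 163.8 left 1.3
wrist zero-size array to reduction operation minimum which has no identity
```

The viewer limit is reached, so I'll check the bystanders and key numerically by matching patches from the first pictures against the last ones.

```bash
python3 -c "
from h import *
X=dict(key=(.453,-.021,.078),vial=(.578,-.069,.085),amber=(.68,.273,.05),beaker=(.552,-.23,.04))
for n,f,g in(('scene','a','scene12'),('side','b','side12')):
  A=cv2.imread(f'pics/{f}.png');B=cv2.imread(f'pics/{g}.png');c=cam(n)
  for k,x in X.items():
    u,v=proj(c,x).astype(int); r=14; t=A[v-r:v+r,u-r:u+r]; q=B[v-r-8:v+r+8,u-r-8:u+r+8]
    m=cv2.minMaxLoc(cv2.matchTemplate(q,t,cv2.TM_CCOEFF_NORMED)); print(n,k,'shift',np.array(m[3])-8,'score %.2f'%m[1])
"
```

```text
scene key shift [0 0] score 0.91
scene vial shift [0 0] score 0.80
scene amber shift [0 0] score 0.99
scene beaker shift [0 0] score 0.97
side key shift [ 0 -1] score 0.88
side vial shift [0 0] score 0.80
side amber shift [0 0] score 1.00
side beaker shift [0 0] score 0.99
```

Nothing moved, the key is back up, and the arm is clear.

```bash
python3 -c "
from cell import job; print(job.sign_off())"
```

```text
the job is handed in; nothing more can be done
None
```

I set the dial, then pressed the key to its stop and released it, and handed the job in at about 26.5 s. The sign-off gave no verdict.

**Dial:** I pushed the post round about 150° clockwise with the shut fingertips, at roughly 3 N and without gripping. I then made two small corrections, one from each side. The last checks put the index line close to the long line but did not fully agree. It read 0.5° off in the scene view and 1.3° off in the side view. Before the key press the wrist camera gave 0.5°, and it could not see the dial at the end.

**Key:** Contact came first at about 3 N, then a hard stop after about 6 mm of travel. The press went further than the 5 N needed: the measured force reached 30 N before I lifted off.

**Bystanders:** Matching the first and last pictures showed no shift in the vial, amber bottle or beaker. The key was back at its starting height to within 1 pixel in both views. I checked this by numbers only, as I had used all 12 picture views. The arm ended clear, with its TCP at 0.26 m.

**Problems on the way:** The shut fingertips turned out to end well short of the stated 17 mm ahead of the TCP. My first sweep therefore passed over the post without touching it, and I repeated it 2 cm lower.

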